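Open the spring-lidded chopstick box without letting the lid fly

ROBOT

A 6-joint arm with a two-finger parallel gripper is mounted at the origin on the work surface. World frame = base frame: x ahead of the robot, y to its left, z up, the work surface at z = 0. Lengths are in mm, angles in degrees, forces in N, time in s.
With the tool pointing down it reaches from about 350 to 850 mm from the base axis. Payload 8.1 kg.
Tool frame: the origin (TCP) lies at the centre of the arm's flange, where the gripper is bolted on; the fingertips stand 173 mm ahead of it and the grasp point (between the pads) lies 155 mm ahead of it; z points along the fingers, y is the line along which they close (so a half turn about z gives the same grasp; the last joint's range is limited). The gripper opens to 85 mm and grips with 20 to 120 N. Pads are 22 mm wide; open, the fingers measure 114 mm over their backs; the gripper's body (76 mm by 85 mm) begins 54 mm behind the grasp point. The pads swing forward as they close: fully open they stand 13 mm farther back than shut.
Start: joints at [-72.674, 7.471, 85.268, -0, 87.261, -4.893], TCP at [226.912, -555.444, 404.692] pointing down, gripper open.
Joint ranges: [-169.43, 169.43], [-51.17, 129.36], [1.28, 143.12], [-76.62, 256.62], [0, 156.53], [-152.29, 152.29]. Speed limits (degrees/s): [136.94, 136.94, 159.86, 180, 180, 180].

INTERFACE

Orientations are given as [roll, pitch, yaw] about the fixed x, y, z axes, in that order (R = Rz(yaw) Ry(pitch) Rx(roll)).
In Python, from bench import * gives the robot as it stands.
- The arm moves only by the shell command python3 -m jog 'ROWS' [FORCE]. ROWS is text: rows parted by semicolons, each of 7 numbers parted by spaces: the shift along the tool's x, y, z scaled (see below), then the turn, a rotation vector about the tool's x, y, z scaled (see below), then the closure, from -1 (fully open) to 1 (shut). In form: tx ty tz wx wy wz hand; .... A call has 1 to 5 rows; each row shifts and turns the commanded pose from where the row before left it, along the tool's axes as they then stand; what a row does not reach is not made up. The controller multiplies each number of a shift by 0.1 m and each number of a turn by 60 degrees. A row lasts 1/8 s, in which the tool goes at most 62.5 mm and 10.7 degrees, less where a joint would pass 70% of its speed; a pose out of reach is approached as far as the arm can. A call with a number of a shift or a turn outside -1 to 1 is refused whole. A call with a gripper value outside its range is refused whole. The fingers move at their own pace and stop on an object; FORCE is the grip in N (left out, the last holds). Time passes only in rows, so rows that do not move let the fingers close. It gives the time, the measured TCP pose, the force, the opening and the grip force at its end, in the units of the state.
- sense(): the state, without advancing time (a new reading comes with each control period).
- snapshot(name): name is "scene" or "top" or "wrist"; returns a dict with "img" (480x640x3 uint8, red, green, blue), "fx", "fy", "cx", "cy" (pixels), "extrinsics" (4x4, takes a point from camera to world coordinates). Camera axes: x right, y down, z forward; pixel columns grow to the right and rows downward; lengths in mm; the calibration is good to about 2 mm. A picture is of the moment at which its call begins. There is no depth.
- hand_in(): hands the job in; it is judged then, once.
The state is a dict: "time": time; "joint_pos": joint angles; "qd": joint speeds; "joint_efforts": joint torques, N m; "tool_pos": TCP position; "tcp_rot": TCP orientation; "ft_force": force on the tool from outside, world axes, zero at the start; "wrist_torque": the same for the moment, N m; "finger_gap": finger opening in mm; "grip_force": force on a finger pad.
Only numpy, scipy, OpenCV 4.12 (cv2) and the standard library are available. Lean on these libraries where they do the work, as an engineer would, in place of code of your own. Each camera call takes 0.05 s, during which the arm holds its last target. There are 200 camera calls.

TASK

Open the chopstick box (the one with the dark red lid and yellow catch button) for the customers: press the yellow button down with one fingertip, catch the sprung lid with the other finger as it pops up, and let it up slowly against that finger until it stands fully open, then take the hand away. Do not let the lid fly up, grip or lift nothing, and leave the box, the blue-lidded spoon box and everything else where they are.

Things in the scene. Friction and masses are not known exactly. Their poses are not given: they have to be found in the camera images.
- chop_box: chopstick box: loose white plastic counter box standing on the counter (about 0.95 kg in all), 110 mm deep (its x), 240 mm wide (its y), 79 mm high to the rim, full of chopsticks. Origin: centre of its underside, on the counter. Its x axis points from the button side (front) to the hinge side (rear), z up. A grey latch housing, 36 x 56 mm and 81 mm high, is fixed to the middle of the front and reaches out to x = -94 mm; the yellow button stands out of its top
- chop_button (a joint): yellow push button of the chopstick box: 0 up, 0.006 m fully down (straight down). Its spring needs 1.5 N to start and 5 N at the bottom; it springs back when let go. At about 4 mm down its tongue has drawn clear of the lid, and the lid is thrown up by its spring
- chop_button_top (a point): centre of the top face of the yellow button, which is 22 mm along the box's x and 36 mm along its y, 77 mm in front of the box centre and 98 mm above the counter when up: 15 mm higher than the top of the shut lid, 9 mm higher when pressed right down. A fingertip held level with the one on the button therefore stands just clear over the shut lid
- chop_lid (a joint): hinge of the dark red lid (242 mm wide, 6 mm thick): 0 shut and latched, grows as the front edge rises, 1.4 rad fully open against its stop, where the spring keeps it (it stays up by itself). The spring lifts with about 1.3 N at the front edge when shut, less as it opens; let go early, it flies open in under a second
- chop_lid_hinge (a point): point on the hinge axis of the red lid, in the middle of its width: 58 mm behind the box centre and 80 mm above the counter. The axis runs along the box's y; the point's own x axis points rearwards along the lid when shut and turns with it. In this frame the lid reaches from the hinge to x = -108 mm (a 30 mm wide black keeper lip in the middle of the edge, to -114 mm), with its upper face at z = +3 mm
- chop_lid_edge (a point): middle of the upper front edge of the red lid, 108 mm from the hinge; moves with the lid. With the lid shut it lies 27 mm behind the button's centre
- spoon_box: spoon box: the same kind of loose white box, 200 mm wide, with a dark blue lid and a green button; to be left shut. Origin: centre of its underside; front (button) towards its -x
- spoon_lid (a joint): hinge of the blue lid of the spoon box: 0 shut, must stay shut
- dish: small blue sauce dish, 90 mm across, 30 mm high, on the counter near the robot. Origin: centre of its underside
- ladle: steel serving spoon, 200 mm long, lying flat near the robot. Origin under its middle
- stick_cup: steel cup 84 mm across and 120 mm high, wrapped chopsticks standing in it to about 220 mm. Origin: centre of its underside
- soy: brown soy sauce bottle, 64 mm across, 200 mm high. Origin: centre of its underside
- flask: steel drinking flask, 68 mm across, 243 mm high with its loop. Origin: centre of its underside
- spray: clear spray bottle with red and white head, 72 mm across, 220 mm high. Origin: centre of its underside
- cleaver: cleaver lying flat on the white cutting board at the robot's left, 330 mm long with its wooden handle. Origin: on the board, under the blade's heel

How it is judged (in metres and radians):
On the way, in this order (a step that is already met when the one before it is completed fails the run):
1. the yellow button of the chopstick box is pressed (more than 2.5 mm down) (value of joint chop_button above 0.0025 m).
2. the popped red lid is caught: for 0.25 s the fingers hold it (more than 0.2 N) while it is only part open (0.03 to 0.6 rad) (value of joint chop_lid between 0.03 and 0.6 rad and contact force between the fingers and chop_lid above 0.2 N), for 0.25 s.
At the end, for the whole second after the job is handed in: the red lid stands fully open (over 1.3 of its 1.4 rad) and at rest, its button is back up, the chopstick box stands flat within 30 mm of where it was, and the spoon box is still shut (value of joint chop_lid above 1.3 rad and velocity of joint chop_lid between -0.1 and 0.1 rad/s and value of joint chop_button below 0.0015 m and distance of chop_box from where it was at the start of the episode below 0.03 m and angle between chop_box's own z axis and vertical below 0.05 rad and linear speed of chop_box below 0.02 m/s and value of joint spoon_lid below 0.05 rad); the robot touches nothing.
It fails at once if the red lid flies up: faster than 2.2 rad/s between 0.4 and 1.0 rad (value of joint chop_lid between 0.4 and 1 rad and velocity of joint chop_lid above 2.2 rad/s).
It fails at once if the red lid is gripped or forced (more than 20 N from the fingers) (contact force between the fingers and chop_lid above 20 N).
It fails at once if the chopstick box is lifted (10 mm), tipped (0.15 rad) or shoved (30 mm) (height (world z) of chop_box above 0.01 m or angle between chop_box's own z axis and vertical above 0.15 rad or distance of chop_box from where it was at the start of the episode above 0.03 m).
It fails at once if the spoon box is opened or moved (25 mm) (value of joint spoon_lid above 0.1 rad or distance of spoon_box from where it was at the start of the episode above 0.025 m).
It fails at once if one of the other things is moved (25 mm) (distance of any of dish, ladle, stick_cup, soy, flask, spray, cleaver from where it was at the start of the episode above 0.025 m).
It also fails if it takes over 43 s, if anything falls off the work surface, if the arm or the gripper's body presses on something with over 40 N, if the wrist force passes 120 N, or if a joint passes its speed limit or range.

## Working session

There is one attempt and no reset: what is moved stays moved. The work goes in short steps, Python scripts to look and compute and a shell command to move; the robot and the scene stay as the last step left them, time stands still between calls to the robot, and variables do not carry over. Pictures are saved under pics/ and viewed, at most 10 in all, crops included, and the job is handed in when it is done.

```bash
mkdir -p pics
python3 - <<'E'
from bench import *
import cv2,numpy as np
s=sense();print(s)
for n in("scene","top"):
    d=snapshot(n);cv2.imwrite(f"pics/{n}0.png",d["img"][:,:,::-1]);print(n,d["fx"],d["fy"],d["cx"],d["cy"],np.round(d["extrinsics"],4).tolist())
E
```

```text
{'time': 0.0, 'joint_pos': array([-7.26729563e+01,  7.51700584e+00,  8.53293106e+01,  1.85535995e-03,
        8.72619196e+01, -4.89242180e+00]), 'qd': array([-0.04934156, -0.00870544, -0.05516522,  0.01433596, -0.02506625,
       -0.0271077 ]), 'joint_efforts': array([-2.80376953e-04, -5.69406366e+01, -5.00549912e+01, -3.59884216e-04,
        1.48001901e-02, -3.01857074e-05]), 'tool_pos': array([ 226.85782023, -555.21405091,  403.6240454 ]), 'tcp_rot': array([-1.79892316e+02, -1.10772350e-02,  2.22193647e+01]), 'ft_force': array([-0.10466274, -0.11529097, -0.4436083 ]), 'wrist_torque': array([-0.05928806,  0.02763073,  0.0599923 ]), 'grip_force': 0.0, 'finger_gap': 85.31769732829389}
scene 537.0021929925217 537.0021929925217 312.86515918429086 242.02249165446545 [[-0.8329, 0.4594, -0.3085, 939.6908], [0.5533, 0.7007, -0.4504, 701.0717], [0.0092, -0.5459, -0.8378, 1119.6914], [0.0, 0.0, 0.0, 1.0]]
top 605.1236360302468 605.1236360302468 324.95417170187443 250.6012745761245 [[0.0145, -0.9915, 0.1296, 377.8291], [-0.9997, -0.0168, -0.0161, 171.8616], [0.0181, -0.1293, -0.9914, 1522.8514], [0.0, 0.0, 0.0, 1.0]]
```

View pics/scene0.png

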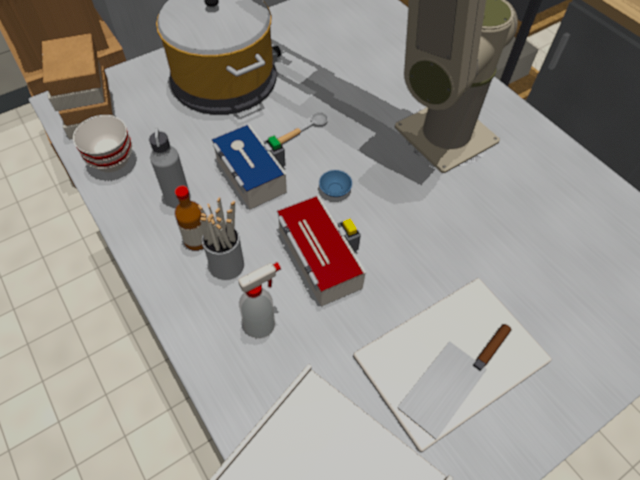

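View pics/top0.png

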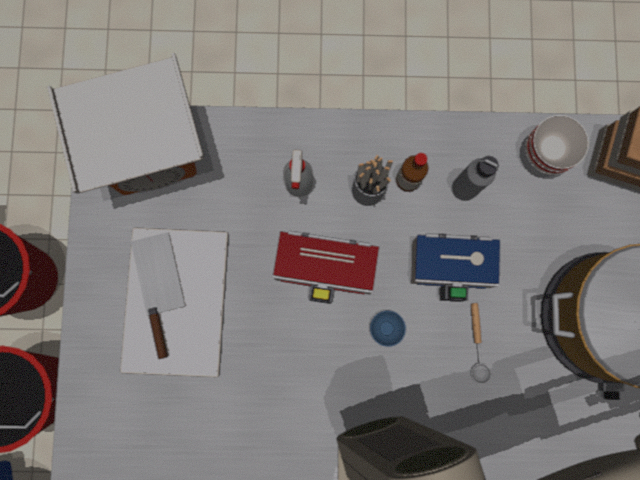

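The top view shows the red lid's corners at about (281,233), (378,246), (374,293) and (274,280), with the yellow button at (321,295). The sauce dish is at (388,328). I'll segment the lid and button next.

```bash
cat > h.py <<'E'
from bench import *
import cv2,numpy as np
def ray(d,uv,z):
    E=d["extrinsics"];c=np.array([(uv[0]-d["cx"])/d["fx"],(uv[1]-d["cy"])/d["fy"],1])
    w=E[:3,:3]@c;t=(z-E[2,3])/w[2];return E[:3,3]+t*w
def big(m):
    n,l,st,ce=cv2.connectedComponentsWithStats(m.astype(np.uint8));i=1+np.argmax(st[1:,4]);return (l==i).astype(np.uint8)
def measure(n):
    d=snapshot(n);I=d["img"].astype(int);R,G,B=I[...,0],I[...,1],I[...,2]
    a=np.zeros(R.shape,bool);a[190:330,250:400]=1
    red=big((R>90)&(G<60)&(B<60)&a); yel=big((R>130)&(G>110)&(B<90)&a)
    red=cv2.morphologyEx(red,cv2.MORPH_CLOSE,np.ones((9,9)))
    # world-plane points of lid mask at z=83
    P=np.array([ray(d,(u,v),83)[:2] for v,u in np.argwhere(red)],np.float32)
    Y=np.array([ray(d,(u,v),98)[:2] for v,u in np.argwhere(yel)],np.float32)
    print(n,"lid",cv2.minAreaRect(P),"btn",cv2.minAreaRect(Y),Y.mean(0),len(Y))
E
python3 - <<'E'
from h import *
measure("top");measure("scene")
E
```

```text
top lid ((542.0191040039062, 146.07943725585938), (238.2467041015625, 104.81285095214844), 82.04844665527344) btn ((462.3705749511719, 157.04879760742188), (33.2862663269043, 19.951622009277344), 82.77018737792969) [462.3712 156.8863] 123
scene lid ((546.053955078125, 148.53016662597656), (240.5953826904297, 105.2315673828125), 81.7057113647461) btn ((466.8544921875, 159.31143188476562), (34.42509460449219, 20.753211975097656), 78.3450927734375) [466.58243 159.14725] 109
```

```bash
python3 -m jog '0 0 0 0 0 -0.166 -0.1;0 0 0 0 0 -0.166 -0.1;0 0 0 0 0 -0.166 -0.1;0 0 0 0 0 -0.166 -0.1;0 0 0 0 0 -0.166 -0.1' 20; python3 -m jog '0 0 0 0 0 -0.166 -0.1;0.5 0.11 0 0 0 0 -0.1;0.5 0.11 0 0 0 0 -0.1;0.5 0.11 0 0 0 0 -0.1;0.5 0.11 0 0 0 0 -0.1'; python3 -m jog '0.5 0.11 0 0 0 0 -0.1;0.5 0.11 0 0 0 0 -0.1;0.5 0.11 0 0 0 0 -0.1;0.5 0.11 0 0 0 0 -0.1;0.5 0.11 0 0 0 0 -0.1'; python3 -m jog '0.5 0.11 0 0 0 0 -0.1;0.5 0.11 0 0 0 0 -0.1;0.5 0.11 0 0 0 0 -0.1;0.5 0.11 0 0 0 0 -0.1;0 0 0 0 0 0 -0.1'
```

```text
time: 0.82
tool_pos: [226.9, -555.4, 404.4]
tcp_rot: [-180.0, -0.0, 72.3]
ft_force: [-0.6, -0.0, 0.4]
finger_gap: 46.8
grip_force: 0.0
time: 1.45
tool_pos: [298.7, -362.0, 404.5]
tcp_rot: [180.0, -0.0, 82.0]
ft_force: [0.9, -0.4, 0.5]
finger_gap: 46.8
grip_force: 0.0
time: 2.08
tool_pos: [387.9, -122.0, 404.8]
tcp_rot: [180.0, 0.0, 82.0]
ft_force: [0.3, -0.2, -0.1]
finger_gap: 47.0
grip_force: 0.0
time: 2.7
tool_pos: [459.5, 71.1, 404.4]
tcp_rot: [-180.0, -0.0, 82.2]
ft_force: [-0.3, -1.1, 0.4]
finger_gap: 46.8
grip_force: 0.0
```

Run:
```python
from h import *
s=sense();print(s['time'],s['tool_pos'],s['tcp_rot'],s['finger_gap'],s['ft_force'])
d=snapshot("wrist");cv2.imwrite("pics/w1.png",d["img"][:,:,::-1]);print(np.round(d["extrinsics"],3).tolist())
I=d["img"].astype(int);m=(I[...,0]>130)&(I[...,1]>110)&(I[...,2]<90)
m=big(m);P=np.argwhere(m)[:,::-1];Y=np.array([ray(d,p,98)[:2] for p in P],np.float32);print(P.mean(0),cv2.minAreaRect(Y))
```

```text
2.7 [459.52550156  71.14183566 404.36001559] [-1.79960735e+02 -3.92972953e-02  8.22440360e+01] 46.82964868755957 [-0.3231574  -1.12150622  0.41631371]
[[0.991, -0.129, -0.042, 469.435], [-0.136, -0.943, -0.303, 149.876], [-0.001, 0.306, -0.952, 373.94], [0.0, 0.0, 0.0, 1.0]]
[310.06598985 121.17258883] ((461.43682861328125, 157.73695373535156), (34.783145904541016, 21.48802947998047), 82.33283996582031)
```

```bash
python3 -m jog '0.43 0.11 0 0 0 0 -0.1;0.43 0.11 0 0 0 0 -0.1;0 0 0.4 0 0 0 -0.1;0 0 0.4 0 0 0 -0.1;0 0 0.3 0 0 0 -0.1';python3 -m jog '0 0 0.06 0 0 0 -0.1;0 0 0 0 0 0 -0.1;0 0 0 0 0 0 -0.1'
python3 - <<'E'
from h import *
d=snapshot("wrist");s=snapshot("scene")
cv2.imwrite("pics/c.png",np.hstack([cv2.resize(d["img"],(400,300)),cv2.resize(s["img"][180:320,240:427],(400,300))])[:,:,::-1])
E
```

```text
time: 3.38
tool_pos: [492.4, 149.0, 292.7]
tcp_rot: [-179.9, 0.1, 81.9]
ft_force: [0.8, -0.1, 0.0]
finger_gap: 47.1
grip_force: 0.0
time: 3.75
tool_pos: [493.8, 150.1, 290.6]
tcp_rot: [179.8, -0.1, 82.0]
ft_force: [0.1, -0.1, -0.5]
finger_gap: 47.2
grip_force: 0.0
```

View pics/c.png

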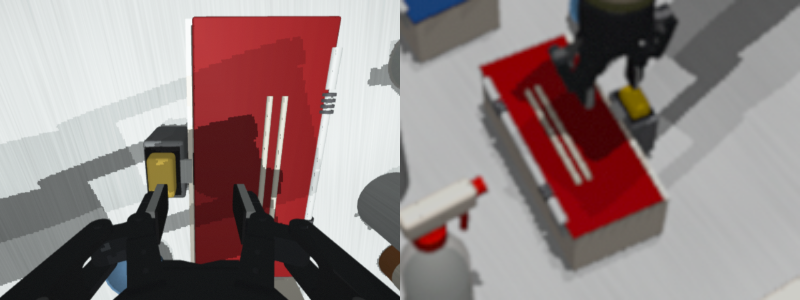

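The wrist half of the composite shows the front fingertip, at about (160,188), over the yellow button at (161,175). The other finger is over the lid at about (243,190), so the alignment is good. I'll go down in small steps.

```bash
python3 -m jog '0.035 0 0.07 0 0 0 -0.1;0 0 0.07 0 0 0 -0.1;0 0 0 0 0 0 -0.1;0 0 0 0 0 0 -0.1';python3 -m jog '0 0 0.02 0 0 0 -0.1;0 0 0 0 0 0 -0.1';python3 -m jog '0 0 0.02 0 0 0 -0.1;0 0 0 0 0 0 -0.1';python3 -m jog '0 0 0.02 0 0 0 -0.1;0 0 0 0 0 0 -0.1'
```

```text
time: 4.35
tool_pos: [493.4, 153.8, 274.5]
tcp_rot: [-180.0, 0.0, 82.0]
ft_force: [-0.3, -0.7, 0.1]
finger_gap: 46.7
grip_force: 0.0
time: 4.6
tool_pos: [493.5, 153.8, 272.6]
tcp_rot: [-180.0, 0.0, 82.0]
ft_force: [-0.6, 0.2, 0.5]
finger_gap: 47.0
grip_force: 0.0
time: 4.85
tool_pos: [493.4, 153.8, 270.5]
tcp_rot: [-180.0, 0.0, 82.0]
ft_force: [-0.7, 0.4, -0.7]
finger_gap: 47.0
grip_force: 0.0
time: 5.1
tool_pos: [493.6, 153.8, 268.7]
tcp_rot: [180.0, -0.0, 82.0]
ft_force: [0.8, 0.0, 0.5]
finger_gap: 46.9
grip_force: 0.3
```

```bash
python3 -m jog '0 0 0.02 0 0 0 -0.1;0 0 0 0 0 0 -0.1';python3 -m jog '0 0 0.02 0 0 0 -0.1;0 0 0 0 0 0 -0.1';python3 -m jog '0 0 0.02 0 0 0 -0.1;0 0 0 0 0 0 -0.1'
```

```text
time: 5.35
tool_pos: [493.6, 153.8, 266.8]
tcp_rot: [180.0, -0.0, 82.0]
ft_force: [0.5, 0.2, 1.9]
finger_gap: 47.0
grip_force: 0.9
time: 5.6
tool_pos: [493.6, 153.8, 264.9]
tcp_rot: [180.0, -0.0, 82.0]
ft_force: [-1.0, -0.4, 5.6]
finger_gap: 47.2
grip_force: 2.6
time: 5.85
tool_pos: [493.6, 153.8, 263.1]
tcp_rot: [180.0, -0.0, 82.0]
ft_force: [-2.3, -1.3, 6.2]
finger_gap: 46.6
grip_force: 3.1
```

```bash
python3 -m jog '0 0 0.01 0 0 0 -0.1;0 0 0 0 0 0 -0.1'
python3 - <<'E'
from h import *
d=snapshot("wrist");s=snapshot("scene")
cv2.imwrite("pics/c2.png",np.hstack([cv2.resize(d["img"],(400,300)),cv2.resize(s["img"][180:320,240:427],(400,300))])[:,:,::-1])
E
```

```text
time: 6.1
tool_pos: [493.6, 153.8, 262.8]
tcp_rot: [180.0, -0.0, 82.0]
ft_force: [-4.7, -1.4, 13.1]
finger_gap: 47.2
grip_force: 6.0
```

View pics/c2.png

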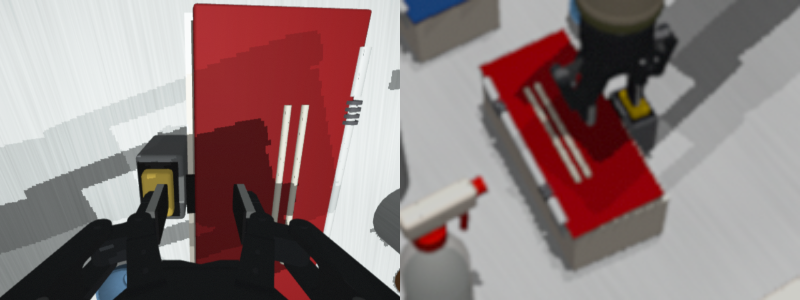

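Run:
```python
from h import *
a=cv2.imread("pics/scene0.png");b=snapshot("scene")["img"][:,:,::-1]
cv2.imwrite("pics/c3.png",np.hstack([cv2.resize(i[225:305,290:370],(400,400),interpolation=cv2.INTER_CUBIC) for i in(a,b)]))
```

```text
(no output)
```

View pics/c3.png

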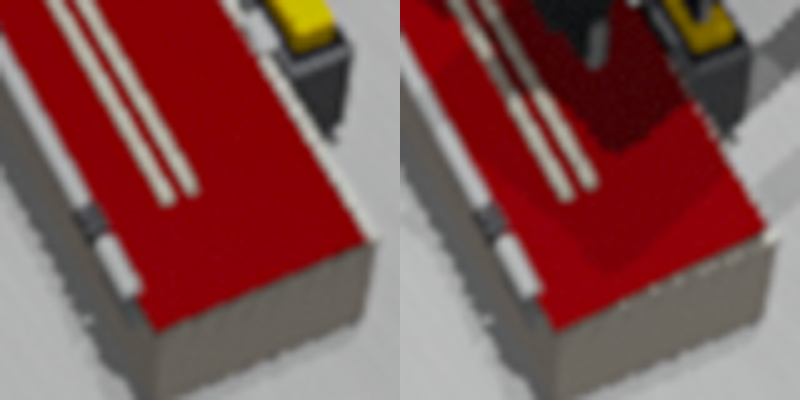

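The right half of that crop shows the lid popped about 0.1 rad. The front rim at (370,240) is now covered, and a gap shows under the lid edge near (640,300). The second finger is holding it, so I'll let it up along an arc about the hinge.

```bash
python3 -m jog '0 0.016 -0.08 0 0 0 -0.1;0 0.024 -0.078 0 0 0 -0.1;0 0 0 0 0 0 -0.1;0 0 0 0 0 0 -0.1;0 0 0 0 0 0 -0.1'; python3 -m jog '0 0.032 -0.074 0 0 0 -0.1;0 0 0 0 0 0 -0.1;0 0 0 0 0 0 -0.1'
```

```text
time: 6.88
tool_pos: [497.4, 153.2, 277.2]
tcp_rot: [-180.0, 0.0, 82.0]
ft_force: [2.2, 0.9, 1.1]
finger_gap: 47.0
grip_force: 0.7
time: 7.25
tool_pos: [500.7, 152.8, 285.0]
tcp_rot: [180.0, -0.0, 82.0]
ft_force: [1.4, 1.1, 0.9]
finger_gap: 47.2
grip_force: 0.6
```

```bash
python3 -m jog '0 0.038 -0.071 0 0 0 -0.1;0 0 0 0 0 0 -0.1;0 0.046 -0.067 0 0 0 -0.1;0 0 0 0 0 0 -0.1'; python3 -m jog '0 0.052 -0.062 0 0 0 -0.1;0 0 0 0 0 0 -0.1;0 0.058 -0.057 0 0 0 -0.1;0 0 0 0 0 0 -0.1';python3 -m jog '0 0.064 -0.05 0 0 0 -0.1;0 0 0 0 0 0 -0.1;0 0.068 -0.044 0 0 0 -0.1;0 0 0 0 0 0 -0.1'; python3 -m jog '0 0.072 -0.036 0 0 0 -0.1;0 0 0 0 0 0 -0.1;0 0.076 -0.03 0 0 0 -0.1;0 0 0 0 0 0 -0.1;0 0 0 0 0 0 -0.1'
```

```text
time: 7.75
tool_pos: [509.5, 151.6, 299.6]
tcp_rot: [179.9, -0.0, 82.0]
ft_force: [0.2, 1.2, 2.1]
finger_gap: 47.0
grip_force: 0.6
time: 8.25
tool_pos: [520.4, 150.0, 311.2]
tcp_rot: [179.9, -0.0, 82.0]
ft_force: [-0.3, -0.5, 2.2]
finger_gap: 47.0
grip_force: 0.5
time: 8.75
tool_pos: [533.5, 148.2, 320.5]
tcp_rot: [179.9, -0.0, 82.0]
ft_force: [1.0, 0.2, 0.3]
finger_gap: 47.0
grip_force: 0.4
time: 9.38
tool_pos: [547.6, 146.2, 326.6]
tcp_rot: [-180.0, -0.0, 82.0]
ft_force: [1.1, 0.3, 1.1]
finger_gap: 46.8
grip_force: 0.4
```

Contact has held all the way. I'll finish the arc, move clear to the rear, then lift.

```bash
python3 -m jog '0 0.078 -0.021 0 0 0 -0.1;0 0 0 0 0 0 -0.1;0 0.079 -0.014 0 0 0 -0.1;0 0 0 0 0 0 -0.1;0 0 0 0 0 0 -0.1'; python3 -m jog '0 0.04 -0.01 0 0 0 -0.1;0 0 0 0 0 0 -0.1;0 0.04 0 0 0 0 -0.1;0 0.04 0 0 0 0 -0.1;0 0 0 0 0 0 -0.1';python3 - <<'E'
from h import *
s=snapshot("scene");t=snapshot("top")
cv2.imwrite("pics/c4.png",np.hstack([cv2.resize(i["img"][160:320,240:440],(400,320)) for i in (s,t)])[:,:,::-1])
E
```

```text
time: 10.0
tool_pos: [563.1, 144.0, 329.9]
tcp_rot: [-180.0, 0.0, 82.0]
ft_force: [0.6, -0.3, 0.2]
finger_gap: 47.0
grip_force: 0.0
time: 10.62
tool_pos: [575.3, 142.2, 331.1]
tcp_rot: [180.0, 0.0, 82.0]
ft_force: [-0.5, -0.7, -0.2]
finger_gap: 46.9
grip_force: 0.0
```

View pics/c4.png

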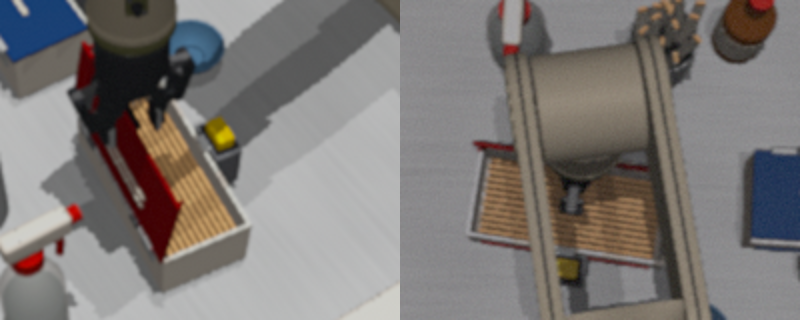

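The lid stands upright (crop around (150,190)), the button is back up, and there's no contact force. I'll lift straight up.

```bash
python3 -m jog '0 0 -0.2 0 0 0 -0.1;0 0 -0.3 0 0 0 -0.1;0 0 -0.3 0 0 0 -0.1;0 0 -0.3 0 0 0 -0.1;0 0 0 0 0 0 -0.1';python3 -m jog '0 0 0 0 0 0 -0.1;0 0 0 0 0 0 -0.1;0 0 0 0 0 0 -0.1;0 0 0 0 0 0 -0.1'
python3 - <<'E'
from h import *
s=snapshot("scene")
cv2.imwrite("pics/c5.png",cv2.resize(s["img"][80:320,200:440],(480,480))[:,:,::-1])
E
```

```text
time: 11.35
tool_pos: [575.5, 142.5, 446.3]
tcp_rot: [179.6, -0.1, 82.0]
ft_force: [-0.3, 0.1, 0.0]
finger_gap: 46.9
grip_force: 0.0
time: 11.85
tool_pos: [574.9, 142.3, 440.4]
tcp_rot: [-179.9, 0.0, 82.0]
ft_force: [0.9, -0.1, 0.7]
finger_gap: 47.3
grip_force: 0.0
```

View pics/c5.png

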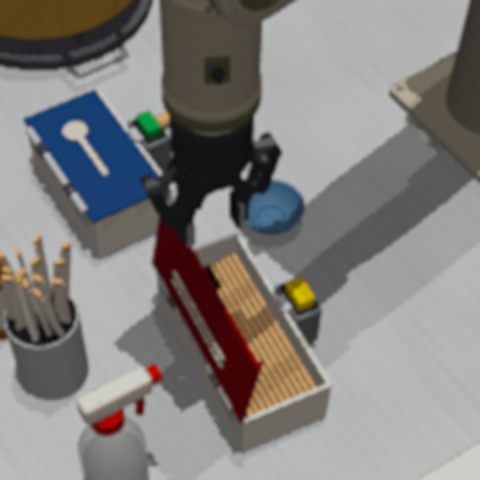

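The hand is clear, the red lid stands open at about (205,320), the button is up at (300,293), and the blue lid is still shut.

```bash
python3 -c "
from bench import *
print(hand_in())"
```

```text
the job is handed in; nothing more can be done
None
```

The chopstick box is open: I pressed the button, caught the lid on the other finger and let it up slowly to its stop. The hand is clear, the spoon box looks shut and undisturbed in the last picture, and the job was handed in at about 12 s with no verdict shown.

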